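# Sweep the brass slugs into the pen

### The arm

A 6-joint arm with a two-finger parallel gripper is mounted at the origin on a cart in front of the work surface, level with it; the furniture and walls round the work are solid. World frame = base frame: x ahead of the robot, y to its left, z up, the work surface at z = 0. Lengths are in mm, angles in rad, forces in N, time in s.
With the tool pointing down it reaches from about 350 to 975 mm from the base axis. Payload 7.1 kg.
Tool frame: the origin (TCP) lies on the mounting face of the last link; the fingertips stand 182 mm ahead of it and the grasp point (between the pads) lies 163 mm ahead of it (ctrl.finger_overhang is the distance from the TCP to the fingertips, in mm); z points along the fingers, y is the direction in which the jaws open and shut (so a half turn about z gives the same grasp; the last joint's range is limited). The gripper opens to 88 mm and grips with 3 to 60 N. Pads are 20 mm wide; open, the fingers measure 115 mm over their backs; the gripper's body (75 mm by 178 mm) begins 61 mm behind the grasp point.
Start: joints at [1.25, 0.423, 1.63, -0, 1.089, -0.019], TCP at [185.743, 596.746, 404.675] pointing down, gripper open.
Joint ranges: [-3, 3], [-0.9, 2.11], [0.09, 2.58], [-1.31, 4.45], [0.11, 2.69], [-2.54, 2.54]. Speed limits (rad/s): [2.39, 2.39, 3.01, 3.14, 3.14, 3.14].

### API

Orientations are given as a rotation vector (axis times angle).
In Python, from workcell import ctrl, viewer, recognise gives the robot as it stands.
- The arm moves only by the shell command python3 -m handwheel 'ROWS'. ROWS is JSON, a list of rows, each an object of numbers: "gripper": the closure, from 0 (fully open) to 1 (shut); "tx", "ty", "tz": the shift along the tool's x, y, z in m; "rx", "ry", "rz": the turn, a rotation vector about the tool's x, y, z in degrees. In form: [{"gripper": .., "tx": .., "ty": .., "tz": .., "rx": .., "ry": .., "rz": ..}, ...]. A call has 1 to 8 rows; each row shifts and turns the commanded pose from where the row before left it, along the tool's axes as they then stand; what a row does not reach is not made up. A row lasts 1/8 s, in which the tool goes at most 62.5 mm and 10.7 degrees, less where a joint would pass 70% of its speed; a pose out of reach is approached as far as the arm can. A call with a gripper value outside its range is refused whole. The fingers move at their own pace and stop on an object; the grip force is fixed at half the most. Time passes only in rows, so rows that do not move let the fingers close. It gives the time, the measured TCP pose, the force and the opening at its end, in the units of the state.
- ctrl.get_obs(): the state, without advancing time (a new reading comes with each control period).
- viewer.get_image(name): name is "side" or "top"; returns a dict with "image" (400x640x3 uint8, red, green, blue), "range_z" (400x640 float32, mm along the optical axis (not along the pixel's ray), 0 where there is no reading), "vfov" (degrees; the focal length in pixels is half the picture's height over the tangent of half this angle, whatever the lens; pixels are square), "cx", "cy" (the principal point, pixels), "k1" (the pictures are not rectified: a ray, as slopes to the right and down, at radius r is drawn at 1 + k1 r^2 times it, then the intrinsics apply), "extrinsics" (4x4, takes a point from world to camera coordinates). Camera axes: x right, y up, looking along -z (the intrinsics and any distortion apply to the point x, -y, -z); pixel columns grow to the right and rows downward; lengths in mm; the calibration is good to about 2 mm. A picture is of the moment at which its call begins.
- ctrl.close_job(): hands the job in, once; it reports no verdict.
Trained networks look in a picture, given as the dict that the camera call returned (one of the last four; its "shot" number tells which), for a name from the list of things; names that differ only in an ending like _2 or _b are one class to them, and where a whole thing is asked for, a point or a joint stands for the part that bears it (a point fixed in the world has none). Each returns a list of dicts, best first, with "p" (0 to 1); they miss things now and then, are a little off and sometimes report something else, mostly with a low value. They report only what shows in the picture. A call takes as long as a camera call. They do not tell look-alikes from the thing itself.
- recognise(picture, name): "xy" ([column, row] as shares, 0 to 1, of the picture: columns of its width, rows of its height, amid what is visible of it).
The state is a dict: "t": time; "qpos": joint angles; "qvel": joint speeds; "joint_torque": joint torques, N m; "ee_pos": TCP position; "orientation": TCP orientation; "ft_force": force on the tool from outside, world axes, zero at the start; "moment": the same for the moment, N m; "width": finger opening in mm.
Only numpy, scipy, OpenCV 4.12 (cv2) and the standard library are available. Lean on these libraries where they do the work, as an engineer would, in place of code of your own. Each camera call takes 0.05 s, during which the arm holds its last target.

### The job

With the fingertips, sweep the three brass slugs along the bench top into the open-fronted wooden pen, so that each lies flat and wholly inside it. Push them gently: do not pinch them or pick them up. Leave the steel slug and everything else on the bench where it is.

Things in the scene. Friction and masses are not known exactly. Their poses are not given: they have to be found in the camera images.
- brass_1: yellow brass slug, a flat solid disc 28 mm across and 12 mm high, lying flat on the bench, loose, 40 to 80 g, slides easily; origin at the centre of its underside, z up
- brass_2: yellow brass slug, a flat solid disc 28 mm across and 12 mm high, lying flat on the bench, loose, 40 to 80 g, slides easily; origin at the centre of its underside, z up
- brass_3: yellow brass slug, a flat solid disc 28 mm across and 12 mm high, lying flat on the bench, loose, 40 to 80 g, slides easily; origin at the centre of its underside, z up
- steel_slug: dark grey steel slug of the same shape and size (28 mm across, 12 mm high), lying in a rough row with the brass ones, in any place of the row; it must stay; origin at the centre of its underside
- pen: dark wooden three-sided pen, fixed to the bench, without a floor (the bench top is its floor), clear inside 170 mm along its x and 130 mm along its y, walls 12 mm thick and 20 mm high at -x, +x and +y; the whole -y side is open (the mouth, at y = -65 mm; the side walls end there in round noses that reach 6 mm farther); origin at the middle of the clear space, on the bench top
- pen_mouth (a point): middle of the pen's mouth line, on the bench top (65 mm from the pen's origin along its -y)
- wax_lump: yellow lump of beeswax, 28x34x16 mm; bystander; origin at the centre of its underside
- dapping_block: steel cube with hollow dies, 45 mm; bystander; origin at the centre of its underside
- punch_1: steel punch lying flat, 8x62x8 mm, long axis y; bystander; origin at the centre of its underside
- punch_2: steel punch lying flat, 8x68x8 mm, long axis y; bystander; origin at the centre of its underside
- red_spool: red spool of thread standing upright, 40 mm across, 40 mm high; bystander; origin at the centre of its underside
- pliers: red-handled pliers lying flat, 48x157x12 mm, long axis y; bystander; origin at the centre of its underside
Things that resemble listed ones, but are neither listed nor needed, are in the scene too. What is shaped like the brass_3 but green is not meant. Leave any pink look-alike of the brass_2 alone.

How it is judged (in metres and radians):
At the end, for the whole second after the job is handed in: all three brass slugs lie flat on the bench, at rest and wholly inside the pen's walls and mouth line (centre at least 12 mm behind the mouth line), the steel slug and the six bystanders are within 15 mm of where they started (x of brass_1 in the frame of pen between -0.078 and 0.078 m and y of brass_1 in the frame of pen between -0.053 and 0.058 m and height (world z) of brass_1 between -0.004 and 0.004 m and angle between each of brass_1, brass_2, brass_3's own z axis and vertical below 0.1 rad and linear speed of each of brass_1, brass_2, brass_3 below 0.01 m/s and x of brass_2 in the frame of pen between -0.078 and 0.078 m and y of brass_2 in the frame of pen between -0.053 and 0.058 m and height (world z) of brass_2 between -0.004 and 0.004 m and x of brass_3 in the frame of pen between -0.078 and 0.078 m and y of brass_3 in the frame of pen between -0.053 and 0.058 m and height (world z) of brass_3 between -0.004 and 0.004 m and distance of each of steel_slug, wax_lump, dapping_block, punch_1, punch_2, red_spool, pliers from where it was at the start of the episode below 0.015 m); the robot touches nothing.
It fails at once if a brass slug is lifted off the bench or tipped up (height (world z) of any of brass_1, brass_2, brass_3 above 0.008 m or angle between any of brass_1, brass_2, brass_3's own z axis and vertical above 0.5 rad).
It fails at once if a brass slug is pinched or pushed hard (over 15 N from the fingers) (contact force between the fingers and brass_1 above 15 N or contact force between the fingers and brass_2 above 15 N or contact force between the fingers and brass_3 above 15 N).
It fails at once if the steel slug is moved by more than 15 mm (distance of steel_slug from where it was at the start of the episode above 0.015 m).
It fails at once if another thing on the bench is moved by more than 15 mm (distance of any of wax_lump, dapping_block, punch_1, punch_2, red_spool, pliers from where it was at the start of the episode above 0.015 m).
It also fails if it takes over 51 s, if anything falls off the work surface, if the arm or the gripper's body presses on something with over 40 N, if the wrist force passes 120 N, or if a joint passes its speed limit or range.

## Working session

There is one attempt and no reset: what is moved stays moved. The work goes in short steps, Python scripts to look and compute and a shell command to move; the robot and the scene stay as the last step left them, time stands still between calls to the robot, and variables do not carry over. Pictures are saved under pics/ and viewed, and the job is handed in when it is done.

```bash
ls; mkdir -p pics; cat > h.py <<'E'
import numpy as np, cv2
from workcell import ctrl, viewer, recognise
def f(p): return 200/np.tan(np.radians(p["vfov"])/2)
def ray(p,u,v):
    F=f(p); d=np.array([(u-p["cx"])/F,(v-p["cy"])/F]); s=d.copy()
    for _ in range(30): s=d/(1+p["k1"]*(s@s))
    E=np.array(p["extrinsics"]); R=E[:3,:3]; c=-R.T@E[:3,3]
    return c,R.T@np.array([s[0],-s[1],-1.0])
def onz(p,u,v,z=0):
    c,d=ray(p,u,v); return c+d*(z-c[2])/d[2]
def pt(p,u,v):
    c,d=ray(p,u,v); return c+d*p["range_z"][int(round(v)),int(round(u))]
def proj(p,P):
    E=np.array(p["extrinsics"]); q=E[:3,:3]@np.array(P,float)+E[:3,3]
    s=np.array([q[0],-q[1]])/-q[2]; s=s*(1+p["k1"]*(s@s)); return s*f(p)+[p["cx"],p["cy"]]
def save(im,name,k=1): cv2.imwrite("pics/"+name,cv2.resize(im[:,:,::-1],None,fx=k,fy=k,interpolation=cv2.INTER_CUBIC))
E
python3 - <<'E'
from h import *
o=ctrl.get_obs(); print({k:np.round(v,3) for k,v in o.items()}, ctrl.finger_overhang)
for n in("top","side"):
    p=viewer.get_image(n); save(p["image"],n+"0.png",1.25)
    print(n,p["vfov"],p["cx"],p["cy"],p["k1"],np.round(p["extrinsics"],3).tolist())
    for k in("brass_1","steel_slug","pen","wax_lump","dapping_block","punch_1","red_spool","pliers"):
        for r in recognise(p,k):
            u,v=r["xy"][0]*640,r["xy"][1]*400
            print(k,round(r["p"],2),round(u),round(v),np.round(pt(p,u,v)))
E
```

```text
pics
{'t': np.float64(0.0), 'qpos': array([ 1.25 ,  0.424,  1.631,  0.   ,  1.089, -0.019]), 'qvel': array([ 0.001,  0.   , -0.002, -0.001, -0.001,  0.001]), 'joint_torque': array([ 2.0000e-03, -5.4463e+01, -2.7367e+01,  6.5000e-02,  2.3000e-02,
       -0.0000e+00]), 'ee_pos': array([185.667, 596.487, 403.908]), 'orientation': array([-4.720e-01, -3.106e+00,  2.000e-03]), 'ft_force': array([ 0.38 ,  0.38 , -0.326]), 'moment': array([ 0.014,  0.074, -0.037]), 'width': np.float64(87.987)} 182.0
top 49.14640238656477 321.15178718830674 203.04646571033624 -0.12427487969193254 [[0.014, -0.999, 0.03, 28.596], [0.998, 0.016, 0.062, -550.127], [-0.062, 0.029, 0.998, -944.994], [0.0, 0.0, 0.0, 1.0]]
brass_1 0.69 403 223 [ 509. -146.   14.]
brass_1 0.64 368 160 [647. -66.   9.]
brass_1 0.52 366 230 [493. -63.  10.]
brass_1 0.46 345 262 [421. -18.  13.]
steel_slug 0.67 338 171 [621.   1.  15.]
pen 0.6 179 214 [520. 350.  16.]
wax_lump 0.59 371 109 [767. -74.   8.]
wax_lump 0.45 409 132 [ 714. -158.   16.]
dapping_block 0.94 325 103 [767.  33.  46.]
dapping_block 0.57 241 110 [759. 223.  -1.]
pun
[... 163 characters left out ...]
94641174053 -0.03919469772164237 [[0.882, -0.472, -0.023, -477.658], [0.281, 0.486, 0.828, -236.887], [-0.379, -0.736, 0.561, -674.859], [0.0, 0.0, 0.0, 1.0]]
brass_1 0.66 379 238 [648. -70.  11.]
brass_1 0.66 238 244 [376.  61.  10.]
brass_1 0.6 340 287 [ 503. -153.   10.]
brass_1 0.59 238 267 [354.  -8.  11.]
brass_1 0.52 311 262 [488. -66.  11.]
brass_1 0.49 270 261 [417. -22.  12.]
steel_slug 0.43 352 229 [615. -14.   9.]
pen 0.61 409 224 [745. -53.  -0.]
pen 0.6 257 172 [528. 350.  -0.]
wax_lump 0.57 431 246 [ 725. -150.   13.]
dapping_block 0.62 391 192 [752.  31.  39.]
punch_1 0.17 351 229 [615. -10.   6.]
red_spool 0.93 330 314 [ 445. -217.   35.]
pliers 0.61 351 170 [753. 212.   9.]
```

View pics/top0.png

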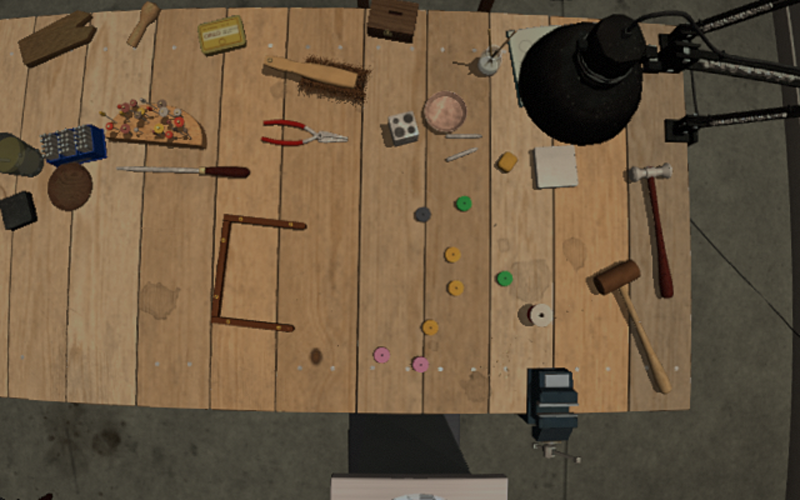

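View pics/side0.png

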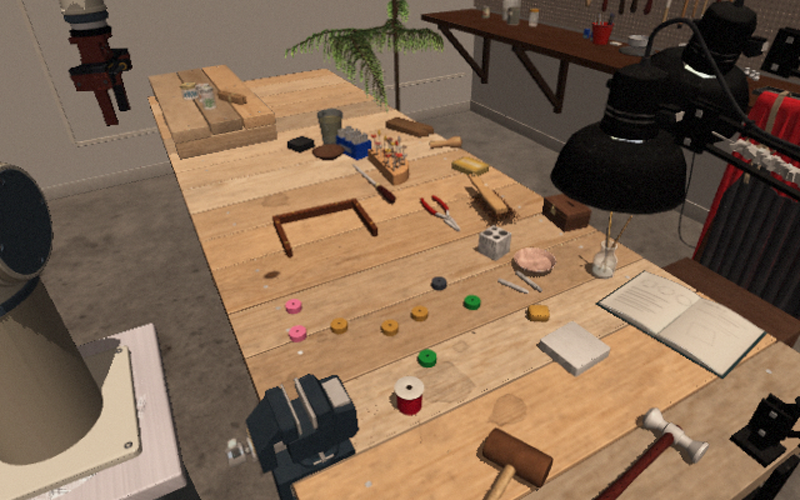

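```bash
cat > m.py <<'E'
from h import *
def blobs(p,z=12):
    hsv=cv2.cvtColor(p["image"],cv2.COLOR_RGB2HSV); H,S,V=[hsv[...,i].astype(int) for i in range(3)]
    out=[]
    for nm,mk in dict(brass=(H>14)&(H<28)&(S>165)&(V>110),green=(H>50)&(H<80)&(S>120),pink=(H>140)&(H<178)&(S>60)&(V>120),dark=(V<90)&(S<110)).items():
        n,l,st,c=cv2.connectedComponentsWithStats(mk.astype(np.uint8))
        for i in range(1,n):
            if 35<st[i,4]<300:
                P=onz(p,*c[i],z)
                if 300<P[0]<800 and -250<P[1]<500: out.append((nm,int(st[i,4]),np.round(c[i],1).tolist(),np.round(P[:2]).tolist()))
    return out
E
python3 - <<'E'
from m import *
for n,z in(("top",11),("side",9)):
    p=viewer.get_image(n)
    for b in blobs(p,z): print(n,*b)
    if n=="top":
        print("tcp proj",proj(p,[185,597,404]),proj(p,[185,597,230]),"base",proj(p,[0,0,0]))
        save(p["image"][90:310,150:450],"crop1.png",2.6)
    else: save(p["image"][120:340,190:490],"crop1s.png",2.6)
E
```

```text
top brass 43 [126.8, 102.4] [774.0, 485.0]
top brass 132 [406.0, 128.9] [722.0, -153.0]
top brass 106 [361.7, 203.2] [551.0, -53.0]
top brass 106 [364.4, 230.0] [492.0, -60.0]
top brass 109 [343.8, 261.6] [422.0, -15.0]
top green 116 [370.7, 162.4] [643.0, -73.0]
top green 114 [403.4, 222.4] [510.0, -147.0]
top pink 110 [305.1, 283.7] [372.0, 69.0]
top pink 109 [336.2, 291.4] [356.0, 1.0]
top dark 41 [326.0, 94.2] [797.0, 29.0]
top dark 130 [320.6, 110.5] [759.0, 41.0]
top dark 46 [319.0, 105.2] [771.0, 45.0]
top dark 143 [428.1, 136.2] [706.0, -204.0]
top dark 126 [337.8, 171.2] [621.0, 1.0]
top dark 57 [392.0, 219.0] [517.0, -121.0]
top dark 122 [419.2, 252.6] [443.0, -183.0]
tcp proj [-49.11585722 424.42139777] [ 13.36936549 391.28693041] base [333.82830442 446.91281744]
side brass 112 [335.6, 250.1] [549.0, -57.0]
side brass 161 [430.8, 249.4] [721.0, -153.0]
side brass 121 [271.1, 260.2] [420.0, -19.0]
side brass 122 [311.8, 261.5] [490.0, -63.0]
side green 115 [377.5, 241.7] [640.0, -77.0]
side green 166 [341.6, 286.4] [507.0, -151.0]
side pink 114 [234.5, 244.8] [370.0, 65.0]
side pink 132 [237.8, 266.5] [355.0, -3.0]
side dark 103 [350.7, 226.6] [618.0, -4.0]
side dark 85 [438.2, 280.9] [673.0, -229.0]
```

View pics/crop1.png

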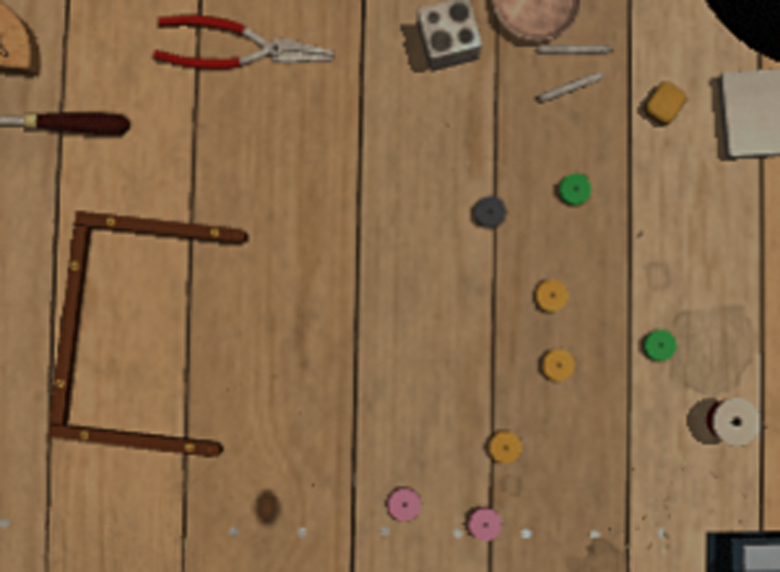

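View pics/crop1s.png

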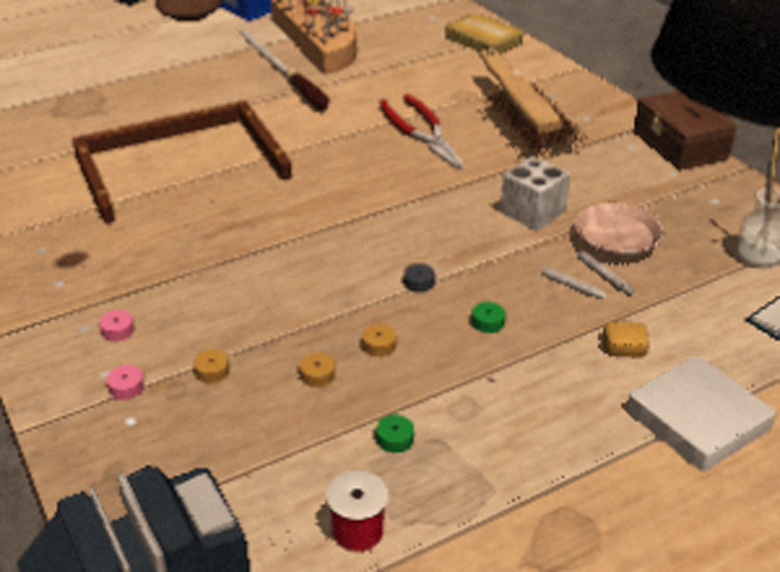

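```bash
python3 - <<'E'
from m import *
p=viewer.get_image("top")
pts={k:onz(p,150+x/2.6,90+y/2.6,20)[:2] for k,x,y in(("nT",246,237),("nB",221,449),("cT",78,213),("cB",52,432),("iT",90,230),("iB",70,425))}
for k in pts: print(k,pts[k].round(1))
# side check noses
q=viewer.get_image("side")
for x,y in((287,168),(109,212)): print(onz(q,190+x/2.6,120+y/2.6,20)[:2].round(1))
ex=pts["nT"]-pts["nB"];print(np.linalg.norm(ex),np.degrees(np.arctan2(ex[1],ex[0])))
e=pts["cT"]-pts["cB"];print(np.linalg.norm(e),np.degrees(np.arctan2(e[1],e[0])))
E
```

```text
nT [594.8 205.9]
nB [416.4 222.7]
cT [613.3 350.1]
cB [427.6 366.5]
iT [598.9 339.2]
iB [433.8 351.2]
[591.1 196.9]
[413.1 210.9]
179.24259074234016 -5.391558269667187
186.4263663683048 -5.025855303088792
```

```bash
python3 -m handwheel '[{"gripper":0.8,"rz":9.75},{"gripper":0.8,"rz":9.75},{"gripper":0.8,"rz":9.75},{"gripper":0.8,"rz":9.75},{"gripper":0.8,"rz":9.75},{"gripper":0.8,"rz":9.75},{"gripper":0.8,"rz":9.75},{"gripper":0.8,"rz":9.75}]'
cat > g.py <<'E'
# where to go: prints tool-axis shift from measured TCP to a world fingertip target
from h import *
from scipy.spatial.transform import Rotation as Rn
def to(x,y,ztip):
    o=ctrl.get_obs(); R=Rn.from_rotvec(o["orientation"]).as_matrix()
    d=np.array([x,y,ztip+182])-o["ee_pos"]
    print("t",round(float(o["t"]),2),"tcp",o["ee_pos"].round(1),"yaw",np.degrees(np.arctan2(R[1,0],R[0,0])).round(1),"tilt",R[2].round(3),"w",round(float(o["width"]),1),"F",o["ft_force"].round(1),"-> tool shift mm",(R.T@d).round(1))
E
python3 -c "
from g import *
to(548,-100,40)"
```

```text
t 1.1 tcp [185.8 596.7 404.7] yaw 162.7 tilt [ 0. -0. -1.] w 87.8 F [ 0.   0.1 -0.6] -> tool shift mm [-553.  -557.6  182.7]$[0]: bad value
```

```bash
python3 -m handwheel '[{"gripper":0.8,"tx":0,"ty":0,"tz":0,"rx":0,"ry":0,"rz":9.75},{"gripper":0.8,"tx":0,"ty":0,"tz":0,"rx":0,"ry":0,"rz":9.75},{"gripper":0.8,"tx":0,"ty":0,"tz":0,"rx":0,"ry":0,"rz":9.75},{"gripper":0.8,"tx":0,"ty":0,"tz":0,"rx":0,"ry":0,"rz":9.75},{"gripper":0.8,"tx":0,"ty":0,"tz":0,"rx":0,"ry":0,"rz":9.75},{"gripper":0.8,"tx":0,"ty":0,"tz":0,"rx":0,"ry":0,"rz":9.75},{"gripper":0.8,"tx":0,"ty":0,"tz":0,"rx":0,"ry":0,"rz":9.75},{"gripper":0.8,"tx":0,"ty":0,"tz":0,"rx":0,"ry":0,"rz":9.75}]'
python3 -c "
from g import *
to(548,-100,40)"
```

```text
t: 2.1
ee_pos: [185.7, 596.7, 404.7]
orientation: [-2.328, -2.11, -0.0]
ft_force: [-0.3, -0.7, -0.1]
width: 17.9
t 2.1 tcp [185.7 596.7 404.7] yaw 84.4 tilt [ 0. -0. -1.] w 17.9 F [-0.3 -0.7 -0.1] -> tool shift mm [-658.   428.7  182.7]
```

```bash
python3 -m handwheel '[{"gripper":0.8,"tx":-0.047,"ty":0.031,"tz":0,"rx":0,"ry":0,"rz":0},{"gripper":0.8,"tx":-0.047,"ty":0.031,"tz":0,"rx":0,"ry":0,"rz":0},{"gripper":0.8,"tx":-0.047,"ty":0.031,"tz":0,"rx":0,"ry":0,"rz":0},{"gripper":0.8,"tx":-0.047,"ty":0.031,"tz":0,"rx":0,"ry":0,"rz":0},{"gripper":0.8,"tx":-0.047,"ty":0.031,"tz":0,"rx":0,"ry":0,"rz":0},{"gripper":0.8,"tx":-0.047,"ty":0.031,"tz":0,"rx":0,"ry":0,"rz":0},{"gripper":0.8,"tx":-0.047,"ty":0.031,"tz":0,"rx":0,"ry":0,"rz":0},{"gripper":0.8,"tx":-0.047,"ty":0.031,"tz":0,"rx":0,"ry":0,"rz":0}]'
python3 -c "
from g import *
to(545,-101,40)"
```

```text
t: 3.1
ee_pos: [398.6, 197.8, 405.1]
orientation: [2.321, 2.117, 0.002]
ft_force: [0.4, 0.2, 0.8]
width: 17.7
t 3.1 tcp [398.6 197.8 405.1] yaw 84.7 tilt [ 0.001  0.001 -1.   ] w 17.7 F [0.4 0.2 0.8] -> tool shift mm [-284.2  173.1  183.1]
```

```bash
python3 -m handwheel '[{"gripper":0.8,"tx":-0.047,"ty":0.029,"tz":0.02,"rx":0,"ry":0,"rz":0},{"gripper":0.8,"tx":-0.047,"ty":0.029,"tz":0.02,"rx":0,"ry":0,"rz":0},{"gripper":0.8,"tx":-0.047,"ty":0.029,"tz":0.03,"rx":0,"ry":0,"rz":0},{"gripper":0.8,"tx":-0.047,"ty":0.029,"tz":0.03,"rx":0,"ry":0,"rz":0},{"gripper":0.8,"tx":-0.047,"ty":0.029,"tz":0.03,"rx":0,"ry":0,"rz":0},{"gripper":0.8,"tx":-0.047,"ty":0.029,"tz":0.03,"rx":0,"ry":0,"rz":0},{"gripper":0.8,"tx":0,"ty":0,"tz":0.02,"rx":0,"ry":0,"rz":0},{"gripper":0.8,"tx":0,"ty":0,"tz":0,"rx":0,"ry":0,"rz":0}]'
python3 - <<'E'
from g import *
to(545,-101,5)
for n in("top","side"):
    p=viewer.get_image(n); im=p["image"]
    save(im[100:310,240:480] if n=="top" else im[120:340,220:480],"a_%s.png"%n,2.5)
E
```

```text
t: 4.1
ee_pos: [544.1, -96.8, 223.9]
orientation: [-2.321, -2.113, 0.003]
ft_force: [-0.0, 0.7, 0.5]
width: 17.1
t 4.1 tcp [544.1 -96.8 223.9] yaw 84.6 tilt [ 0.    -0.003 -1.   ] w 17.1 F [-0.   0.7  0.5] -> tool shift mm [-4.2  1.4 36.9]
```

View pics/a_side.png

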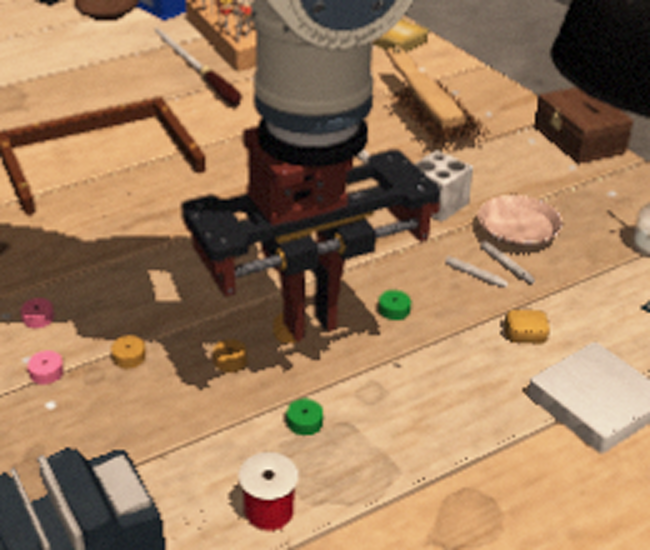

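View pics/a_top.png

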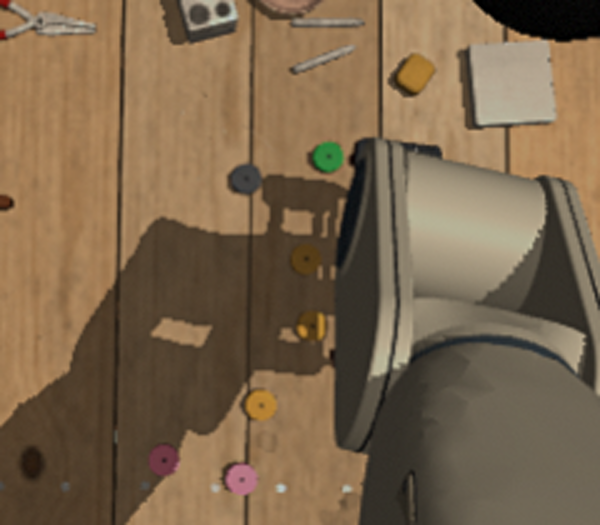

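```bash
python3 -m handwheel '[{"gripper":0.8,"tx":-0.004,"ty":0.001,"tz":0.015,"rx":0,"ry":0,"rz":0},{"gripper":0.8,"tx":0,"ty":0,"tz":0.015,"rx":0,"ry":0,"rz":0},{"gripper":0.8,"tx":0,"ty":0,"tz":0.007,"rx":0,"ry":0,"rz":0},{"gripper":0.8,"tx":0,"ty":0,"tz":0,"rx":0,"ry":0,"rz":0}]'
python3 - <<'E'
from g import *
to(558,294,5)
E
```

```text
t: 4.7
ee_pos: [545.0, -100.1, 187.5]
orientation: [-2.32, -2.116, 0.001]
ft_force: [-0.4, -0.4, -0.4]
width: 17.8
t 4.7 tcp [ 545.  -100.1  187.5] yaw 84.7 tilt [ 0.    -0.002 -1.   ] w 17.8 F [-0.4 -0.4 -0.4] -> tool shift mm [393.6 -23.3   0.6]
```

```bash
python3 -m handwheel '[{"gripper":0.8,"tx":0.009,"ty":0,"tz":0,"rx":0,"ry":0,"rz":0},{"gripper":0.8,"tx":0.006,"ty":0,"tz":0,"rx":0,"ry":0,"rz":0},{"gripper":0.8,"tx":0.005,"ty":0,"tz":0,"rx":0,"ry":0,"rz":0},{"gripper":0.8,"tx":0.005,"ty":0,"tz":0,"rx":0,"ry":0,"rz":0},{"gripper":0.8,"tx":0.005,"ty":0,"tz":0,"rx":0,"ry":0,"rz":0},{"gripper":0.8,"tx":0.006,"ty":0,"tz":0,"rx":0,"ry":0,"rz":0},{"gripper":0.8,"tx":0.008,"ty":0,"tz":0,"rx":0,"ry":0,"rz":0},{"gripper":0.8,"tx":0.010,"ty":0,"tz":0,"rx":0,"ry":0,"rz":0}]'
python3 - <<'E'
from g import *
to(558,294,5)
for n in("top","side"):
    p=viewer.get_image(n); im=p["image"]
    save(im[100:310,240:480] if n=="top" else im[120:340,220:480],"b_%s.png"%n,2.5)
E
```

```text
t: 5.7
ee_pos: [550.4, -46.1, 188.3]
orientation: [-2.322, -2.116, 0.0]
ft_force: [0.6, 0.3, 0.8]
width: 17.5
t 5.7 tcp [550.4 -46.1 188.3] yaw 84.7 tilt [-0. -0. -1.] w 17.5 F [0.6 0.3 0.8] -> tool shift mm [339.3 -23.8   1.3]
```

View pics/b_side.png

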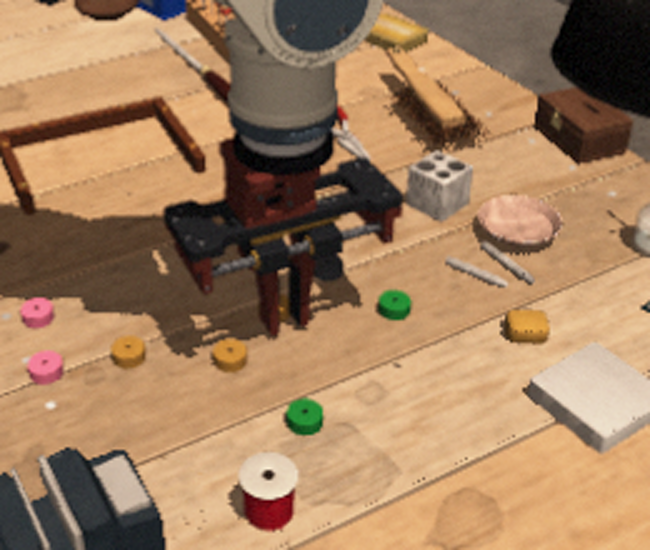

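View pics/b_top.png

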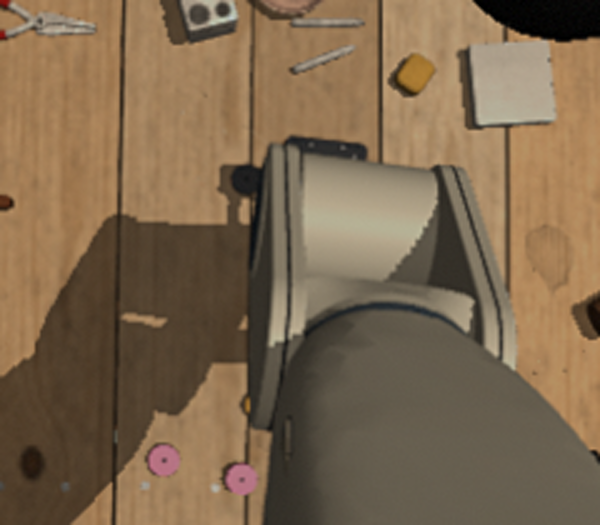

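```bash
python3 -m handwheel '[{"gripper":0.8,"tx":0.012,"ty":-0.001,"tz":0.001,"rx":0,"ry":0,"rz":0},{"gripper":0.8,"tx":0.014,"ty":-0.001,"tz":0,"rx":0,"ry":0,"rz":0},{"gripper":0.8,"tx":0.014,"ty":-0.001,"tz":0,"rx":0,"ry":0,"rz":0},{"gripper":0.8,"tx":0.014,"ty":-0.001,"tz":0,"rx":0,"ry":0,"rz":0},{"gripper":0.8,"tx":0.014,"ty":-0.001,"tz":0,"rx":0,"ry":0,"rz":0},{"gripper":0.8,"tx":0.014,"ty":-0.001,"tz":0,"rx":0,"ry":0,"rz":0},{"gripper":0.8,"tx":0.014,"ty":-0.001,"tz":0,"rx":0,"ry":0,"rz":0},{"gripper":0.8,"tx":0.014,"ty":-0.001,"tz":0,"rx":0,"ry":0,"rz":0}]'
python3 - <<'E'
from g import *
to(558,294,5)
p=viewer.get_image("side"); save(p["image"][100:320,200:460],"c_side.png",2.5)
E
```

```text
t: 6.8
ee_pos: [552.5, 64.6, 187.4]
orientation: [2.322, 2.117, -0.0]
ft_force: [-0.6, -0.1, 0.8]
width: 17.6
t 6.8 tcp [552.5  64.6 187.4] yaw 84.7 tilt [-0.  0. -1.] w 17.6 F [-0.6 -0.1  0.8] -> tool shift mm [228.9 -15.7   0.4]
```

View pics/c_side.png

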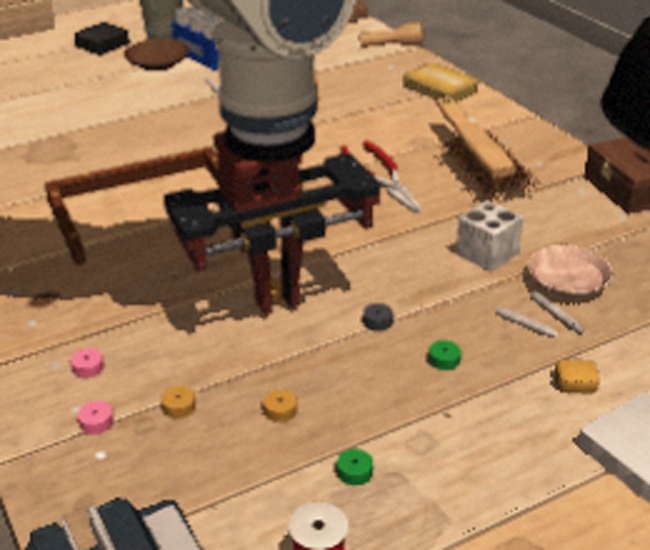

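```bash
python3 -m handwheel '[{"gripper":0.8,"tx":0.014,"ty":-0.001,"tz":0,"rx":0,"ry":0,"rz":0},{"gripper":0.8,"tx":0.014,"ty":-0.001,"tz":0,"rx":0,"ry":0,"rz":0},{"gripper":0.8,"tx":0.014,"ty":-0.001,"tz":0,"rx":0,"ry":0,"rz":0},{"gripper":0.8,"tx":0.014,"ty":-0.001,"tz":0,"rx":0,"ry":0,"rz":0},{"gripper":0.8,"tx":0.014,"ty":-0.001,"tz":0,"rx":0,"ry":0,"rz":0},{"gripper":0.8,"tx":0.014,"ty":-0.001,"tz":0,"rx":0,"ry":0,"rz":0},{"gripper":0.8,"tx":0.014,"ty":-0.001,"tz":0,"rx":0,"ry":0,"rz":0},{"gripper":0.8,"tx":0.014,"ty":-0.001,"tz":0,"rx":0,"ry":0,"rz":0}]'
python3 -m handwheel '[{"gripper":0.8,"tx":0.014,"ty":-0.001,"tz":0,"rx":0,"ry":0,"rz":0},{"gripper":0.8,"tx":0.014,"ty":-0.001,"tz":0,"rx":0,"ry":0,"rz":0},{"gripper":0.8,"tx":0.014,"ty":-0.001,"tz":0,"rx":0,"ry":0,"rz":0},{"gripper":0.8,"tx":0.014,"ty":-0.001,"tz":0,"rx":0,"ry":0,"rz":0},{"gripper":0.8,"tx":0.014,"ty":-0.001,"tz":0,"rx":0,"ry":0,"rz":0},{"gripper":0.8,"tx":0.014,"ty":-0.001,"tz":0,"rx":0,"ry":0,"rz":0},{"gripper":0.8,"tx":0.010,"ty":-0.001,"tz":0,"rx":0,"ry":0,"rz":0},{"gripper":0.8,"tx":0.006,"ty":0,"tz":0,"rx":0,"ry":0,"rz":0}]'
python3 - <<'E'
from g import *
to(558,294,5)
p=viewer.get_image("side"); save(p["image"][100:320,180:440],"d_side.png",2.5)
p=viewer.get_image("top"); save(p["image"][100:320,140:400],"d_top.png",2.5)
E
```

```text
t: 7.85
ee_pos: [554.9, 176.9, 187.3]
orientation: [2.322, 2.117, -0.0]
ft_force: [0.3, -0.6, 0.8]
width: 17.4
t: 8.85
ee_pos: [557.0, 276.8, 187.3]
orientation: [2.321, 2.117, -0.0]
ft_force: [0.8, -0.4, 0.0]
width: 17.3
t 8.85 tcp [557.  276.8 187.3] yaw 84.7 tilt [-0. -0. -1.] w 17.3 F [ 0.8 -0.4  0. ] -> tool shift mm [17.2 -0.6  0.3]
```

View pics/d_side.png

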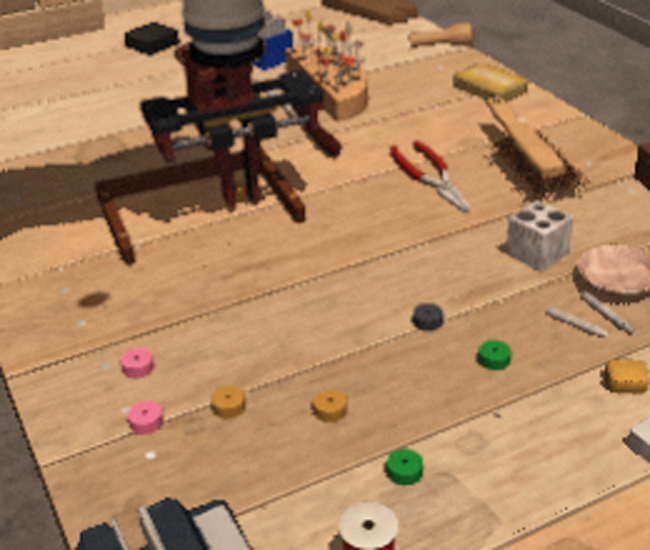

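View pics/d_top.png

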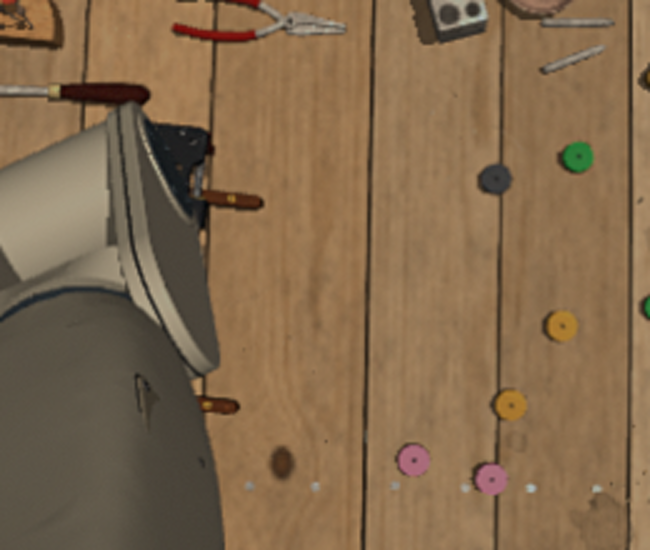

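```bash
python3 -m handwheel '[{"gripper":0.8,"tx":0.009,"ty":0,"tz":0,"rx":0,"ry":0,"rz":0},{"gripper":0.8,"tx":0.005,"ty":0,"tz":0,"rx":0,"ry":0,"rz":0},{"gripper":0.8,"tx":0.002,"ty":0,"tz":0,"rx":0,"ry":0,"rz":0},{"gripper":0.8,"tx":0,"ty":0,"tz":0,"rx":0,"ry":0,"rz":0},{"gripper":0.8,"tx":-0.015,"ty":0,"tz":0,"rx":0,"ry":0,"rz":0},{"gripper":0.8,"tx":-0.025,"ty":0,"tz":-0.01,"rx":0,"ry":0,"rz":0},{"gripper":0.8,"tx":-0.02,"ty":0,"tz":-0.03,"rx":0,"ry":0,"rz":0},{"gripper":0.8,"tx":-0.03,"ty":0,"tz":-0.02,"rx":0,"ry":0,"rz":0}]'
python3 - <<'E'
from g import *
to(486.5,-107,40)
p=viewer.get_image("side"); save(p["image"][100:320,180:440],"e_side.png",2.5)
E
```

```text
t: 9.95
ee_pos: [550.1, 200.4, 248.9]
orientation: [2.322, 2.116, 0.001]
ft_force: [0.7, -0.2, -0.4]
width: 17.3
t 9.95 tcp [550.1 200.4 248.9] yaw 84.7 tilt [ 0.     0.001 -1.   ] w 17.3 F [ 0.7 -0.2 -0.4] -> tool shift mm [-312.   -34.9   26.8]
```

View pics/e_side.png

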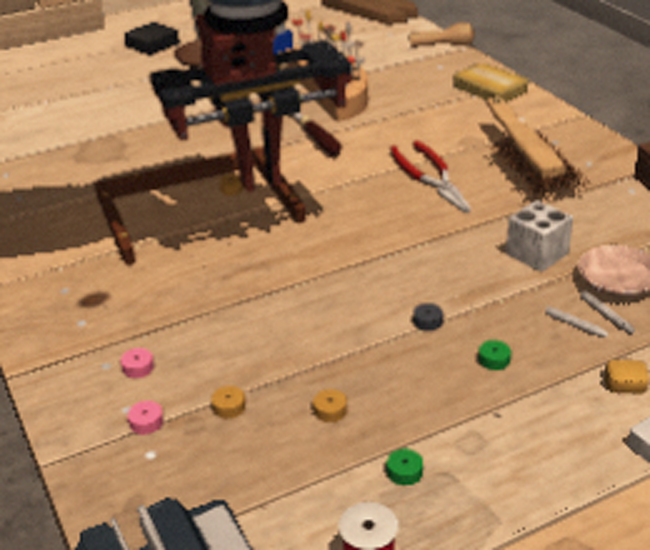

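```bash
python3 -m handwheel '[{"gripper":0.8,"tx":-0.045,"ty":-0.005,"tz":0,"rx":0,"ry":0,"rz":0},{"gripper":0.8,"tx":-0.045,"ty":-0.005,"tz":0,"rx":0,"ry":0,"rz":0},{"gripper":0.8,"tx":-0.045,"ty":-0.005,"tz":0,"rx":0,"ry":0,"rz":0},{"gripper":0.8,"tx":-0.045,"ty":-0.005,"tz":0,"rx":0,"ry":0,"rz":0},{"gripper":0.8,"tx":-0.045,"ty":-0.005,"tz":0,"rx":0,"ry":0,"rz":0},{"gripper":0.8,"tx":-0.045,"ty":-0.005,"tz":0,"rx":0,"ry":0,"rz":0},{"gripper":0.8,"tx":-0.042,"ty":-0.005,"tz":0.015,"rx":0,"ry":0,"rz":0},{"gripper":0.8,"tx":0,"ty":0,"tz":0.012,"rx":0,"ry":0,"rz":0}]'
python3 - <<'E'
from m import *
from g import *
to(486.5,-107,5)
p=viewer.get_image("side"); print(*blobs(p,9),sep="\n")
p=viewer.get_image("top"); save(p["image"][100:310,140:440],"f_top.png",2.5); print(*blobs(p,11),sep="\n")
E
```

```text
t: 11.0
ee_pos: [485.4, -107.8, 220.4]
orientation: [2.327, 2.111, 0.0]
ft_force: [-0.1, 0.6, 0.2]
width: 17.6
t 11.0 tcp [ 485.4 -107.8  220.4] yaw 84.4 tilt [-0.  0. -1.] w 17.6 F [-0.1  0.6  0.2] -> tool shift mm [ 0.9  1.  33.4]
('brass', 58, [272.2, 173.3], [557.0, 305.0])
('brass', 173, [430.7, 250.0], [720.0, -154.0])
('green', 114, [377.5, 241.7], [640.0, -77.0])
('green', 167, [341.6, 286.4], [507.0, -151.0])
('pink', 36, [234.1, 248.1], [366.0, 55.0])
('pink', 119, [237.7, 267.2], [354.0, -5.0])
('pink', 63, [329.6, 324.6], [445.0, -217.0])
('dark', 89, [324.3, 254.2], [522.0, -56.0])
('brass', 42, [126.9, 102.6], [773.0, 485.0])
('brass', 135, [405.8, 129.0], [721.0, -153.0])
('brass', 113, [197.6, 196.5], [560.0, 311.0])
('green', 116, [370.7, 162.4], [643.0, -73.0])
('pink', 88, [337.2, 292.0], [355.0, -1.0])
('dark', 54, [392.0, 105.5], [775.0, -121.0])
('dark', 37, [326.1, 94.5], [797.0, 29.0])
('dark', 147, [318.3, 110.8], [758.0, 46.0])
('dark', 40, [319.0, 105.3], [771.0, 45.0])
('dark', 141, [427.8, 136.9], [704.0, -204.0])
('dark', 124, [337.5, 171.4], [621.0, 1.0])
('dark', 144, [309.7, 223.2], [505.0, 61.0])
('dark', 40, [352.9, 225.5], [501.0, -34.0])
('dark', 190, [337.0, 264.5], [415.0, 0.0])
```

View pics/f_top.png

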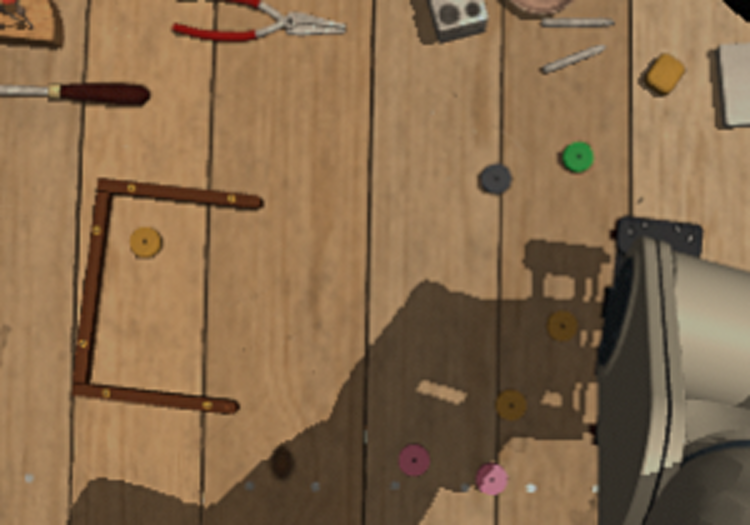

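```bash
python3 -m handwheel '[{"gripper":0.8,"tx":0.001,"ty":0.001,"tz":0.015,"rx":0,"ry":0,"rz":0},{"gripper":0.8,"tx":0,"ty":0,"tz":0.015,"rx":0,"ry":0,"rz":0},{"gripper":0.8,"tx":0.004,"ty":0,"tz":0.004,"rx":0,"ry":0,"rz":0},{"gripper":0.8,"tx":0.007,"ty":0,"tz":0,"rx":0,"ry":0,"rz":0},{"gripper":0.8,"tx":0.005,"ty":0,"tz":0,"rx":0,"ry":0,"rz":0},{"gripper":0.8,"tx":0.005,"ty":0,"tz":0,"rx":0,"ry":0,"rz":0},{"gripper":0.8,"tx":0.005,"ty":0,"tz":0,"rx":0,"ry":0,"rz":0},{"gripper":0.8,"tx":0.005,"ty":0,"tz":0,"rx":0,"ry":0,"rz":0}]'
python3 -m handwheel '[{"gripper":0.8,"tx":0.006,"ty":0,"tz":0,"rx":0,"ry":0,"rz":0},{"gripper":0.8,"tx":0.008,"ty":0,"tz":0,"rx":0,"ry":0,"rz":0},{"gripper":0.8,"tx":0.01,"ty":0,"tz":0,"rx":0,"ry":0,"rz":0},{"gripper":0.8,"tx":0.012,"ty":0,"tz":0,"rx":0,"ry":0,"rz":0}]'
python3 - <<'E'
from g import *
to(515,278,5)
p=viewer.get_image("side"); save(p["image"][120:340,220:480],"g_side.png",2.5)
E
```

```text
t: 12.1
ee_pos: [490.7, -72.9, 186.6]
orientation: [2.321, 2.116, 0.0]
ft_force: [-0.2, 0.1, -0.1]
width: 17.3
t: 12.6
ee_pos: [494.0, -36.6, 186.4]
orientation: [2.322, 2.116, 0.0]
ft_force: [1.2, -1.3, 1.8]
width: 17.8
t 12.6 tcp [494.  -36.6 186.4] yaw 84.7 tilt [-0.  0. -1.] w 17.8 F [ 1.2 -1.3  1.8] -> tool shift mm [315.2  -8.2  -0.6]
```

View pics/g_side.png

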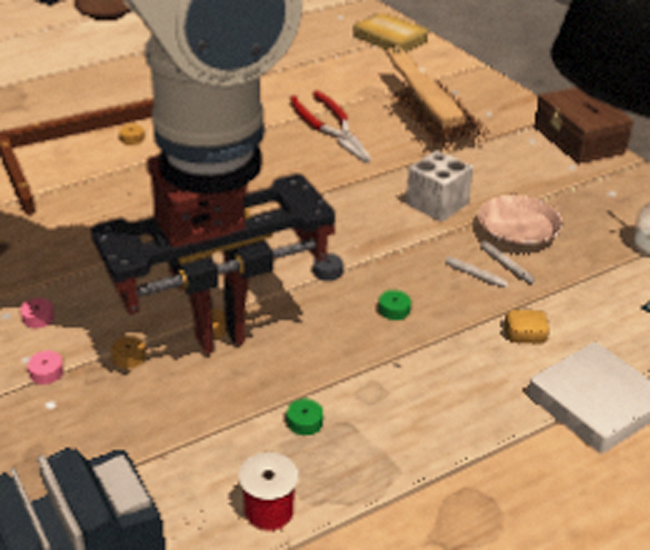

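```bash
python3 -m handwheel '[{"gripper":0.8,"tx":0.014,"ty":-0.0005,"tz":0,"rx":0,"ry":0,"rz":0},{"gripper":0.8,"tx":0.014,"ty":-0.0005,"tz":0,"rx":0,"ry":0,"rz":0},{"gripper":0.8,"tx":0.014,"ty":-0.0005,"tz":0,"rx":0,"ry":0,"rz":0},{"gripper":0.8,"tx":0.014,"ty":-0.0005,"tz":0,"rx":0,"ry":0,"rz":0},{"gripper":0.8,"tx":0.014,"ty":-0.0005,"tz":0,"rx":0,"ry":0,"rz":0},{"gripper":0.8,"tx":0.014,"ty":-0.0005,"tz":0,"rx":0,"ry":0,"rz":0},{"gripper":0.8,"tx":0.014,"ty":-0.0005,"tz":0,"rx":0,"ry":0,"rz":0},{"gripper":0.8,"tx":0.014,"ty":-0.0005,"tz":0,"rx":0,"ry":0,"rz":0}]'
python3 -m handwheel '[{"gripper":0.8,"tx":0.014,"ty":-0.0005,"tz":0,"rx":0,"ry":0,"rz":0},{"gripper":0.8,"tx":0.014,"ty":-0.0005,"tz":0,"rx":0,"ry":0,"rz":0},{"gripper":0.8,"tx":0.014,"ty":-0.0005,"tz":0,"rx":0,"ry":0,"rz":0},{"gripper":0.8,"tx":0.014,"ty":-0.0005,"tz":0,"rx":0,"ry":0,"rz":0},{"gripper":0.8,"tx":0.014,"ty":-0.0005,"tz":0,"rx":0,"ry":0,"rz":0},{"gripper":0.8,"tx":0.014,"ty":-0.0005,"tz":0,"rx":0,"ry":0,"rz":0},{"gripper":0.8,"tx":0.014,"ty":-0.0005,"tz":0,"rx":0,"ry":0,"rz":0},{"gripper":0.8,"tx":0.014,"ty":-0.0005,"tz":0,"rx":0,"ry":0,"rz":0}]'
python3 - <<'E'
from g import *
to(515,278,5)
p=viewer.get_image("side"); save(p["image"][100:320,180:440],"i_side.png",2.5)
E
```

```text
t: 13.65
ee_pos: [500.3, 75.5, 186.4]
orientation: [-2.322, -2.117, 0.0]
ft_force: [-0.6, -0.0, -0.4]
width: 17.3
t: 14.65
ee_pos: [506.7, 187.4, 186.3]
orientation: [2.322, 2.117, 0.0]
ft_force: [-0.2, -0.5, -0.4]
width: 17.4
t 14.65 tcp [506.7 187.4 186.3] yaw 84.7 tilt [-0.  0. -1.] w 17.4 F [-0.2 -0.5 -0.4] -> tool shift mm [91.  -0.1 -0.7]
```

View pics/i_side.png

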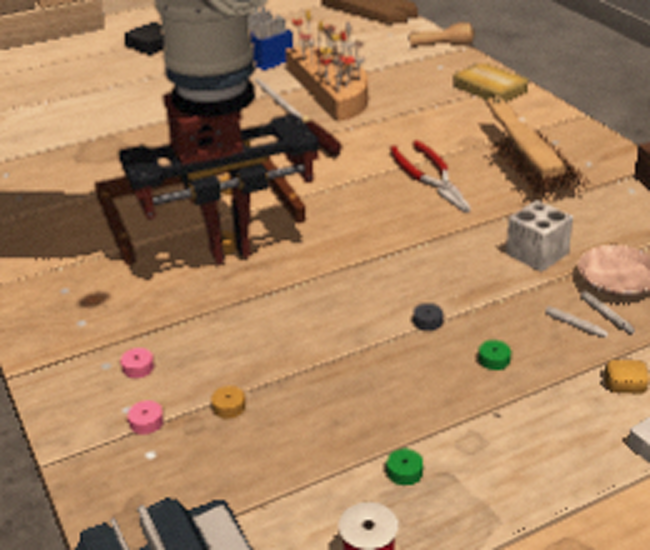

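```bash
python3 -m handwheel '[{"gripper":0.8,"tx":0.014,"ty":0,"tz":0,"rx":0,"ry":0,"rz":0},{"gripper":0.8,"tx":0.014,"ty":0,"tz":0,"rx":0,"ry":0,"rz":0},{"gripper":0.8,"tx":0.014,"ty":0,"tz":0,"rx":0,"ry":0,"rz":0},{"gripper":0.8,"tx":0.014,"ty":0,"tz":0,"rx":0,"ry":0,"rz":0},{"gripper":0.8,"tx":0.014,"ty":0,"tz":0,"rx":0,"ry":0,"rz":0},{"gripper":0.8,"tx":0.01,"ty":0,"tz":0,"rx":0,"ry":0,"rz":0},{"gripper":0.8,"tx":0.006,"ty":0,"tz":0,"rx":0,"ry":0,"rz":0},{"gripper":0.8,"tx":0.003,"ty":0,"tz":0,"rx":0,"ry":0,"rz":0}]'
python3 -m handwheel '[{"gripper":0.8,"tx":0,"ty":0,"tz":0,"rx":0,"ry":0,"rz":0},{"gripper":0.8,"tx":-0.015,"ty":0,"tz":0,"rx":0,"ry":0,"rz":0},{"gripper":0.8,"tx":-0.025,"ty":0,"tz":-0.01,"rx":0,"ry":0,"rz":0},{"gripper":0.8,"tx":-0.03,"ty":0,"tz":-0.03,"rx":0,"ry":0,"rz":0},{"gripper":0.8,"tx":-0.04,"ty":0,"tz":-0.02,"rx":0,"ry":0,"rz":0},{"gripper":0.8,"tx":-0.045,"ty":0,"tz":0,"rx":0,"ry":0,"rz":0},{"gripper":0.8,"tx":-0.045,"ty":-0.01,"tz":0,"rx":0,"ry":0,"rz":0},{"gripper":0.8,"tx":-0.045,"ty":-0.01,"tz":0,"rx":0,"ry":0,"rz":0}]'
python3 - <<'E'
from m import *
from g import *
to(416.5,-63,40)
p=viewer.get_image("top"); save(p["image"][100:310,140:440],"j_top.png",2.5); print(*[b for b in blobs(p,11) if b[0]!="dark"],sep="\n")
E
```

```text
t: 15.7
ee_pos: [514.8, 275.3, 186.3]
orientation: [2.321, 2.117, -0.0]
ft_force: [-0.4, 0.2, -0.4]
width: 17.3
t: 16.7
ee_pos: [471.2, 30.7, 246.5]
orientation: [2.322, 2.116, -0.0]
ft_force: [-0.1, 0.1, -0.2]
width: 17.5
t 16.7 tcp [471.2  30.7 246.5] yaw 84.7 tilt [-0.  0. -1.] w 17.5 F [-0.1  0.1 -0.2] -> tool shift mm [-98.4 -45.8  24.5]
('brass', 43, [126.8, 102.6], [773.0, 485.0])
('brass', 136, [405.8, 128.9], [721.0, -153.0])
('brass', 113, [197.6, 196.5], [560.0, 311.0])
('brass', 112, [204.6, 216.3], [516.0, 294.0])
('green', 116, [370.7, 162.4], [643.0, -73.0])
('green', 113, [403.4, 222.5], [510.0, -147.0])
```

View pics/j_top.png

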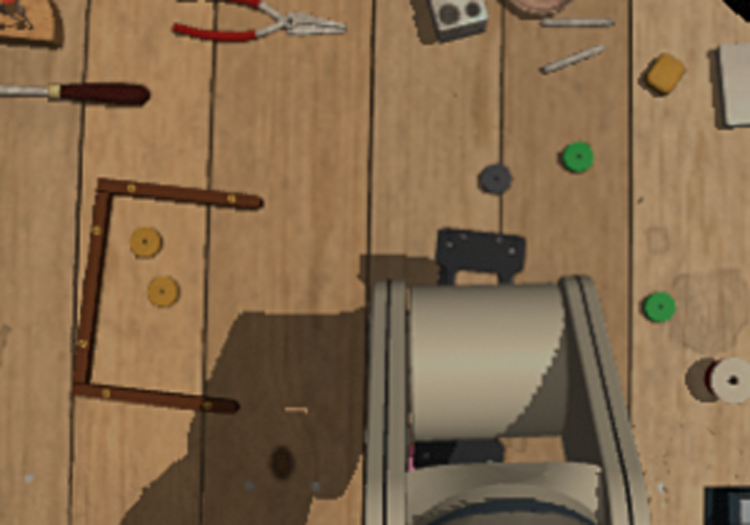

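```bash
python3 -m handwheel '[{"gripper":0.8,"tx":-0.035,"ty":-0.016,"tz":0,"rx":0,"ry":0,"rz":0},{"gripper":0.8,"tx":-0.035,"ty":-0.016,"tz":0,"rx":0,"ry":0,"rz":0},{"gripper":0.8,"tx":-0.028,"ty":-0.014,"tz":0,"rx":0,"ry":0,"rz":0},{"gripper":0.8,"tx":0,"ty":0,"tz":0.02,"rx":0,"ry":0,"rz":0},{"gripper":0.8,"tx":0,"ty":0,"tz":0,"rx":0,"ry":0,"rz":0}]'
python3 - <<'E'
from m import *
from g import *
to(416.5,-63,5)
p=viewer.get_image("side"); save(p["image"][120:340,200:460],"k_side.png",2.5); print(*[b for b in blobs(p,9) if b[0]!="dark"],sep="\n")
E
```

```text
t: 17.38
ee_pos: [416.4, -61.2, 225.8]
orientation: [-2.322, -2.113, 0.002]
ft_force: [-0.6, -0.3, -0.5]
width: 17.5
t 17.38 tcp [416.4 -61.2 225.8] yaw 84.6 tilt [ 0.    -0.002 -1.   ] w 17.5 F [-0.6 -0.3 -0.5] -> tool shift mm [-1.8  0.4 38.8]
('brass', 172, [430.7, 250.0], [720.0, -154.0])
('green', 115, [377.5, 241.7], [640.0, -77.0])
('green', 166, [341.6, 286.4], [507.0, -151.0])
('pink', 70, [238.4, 268.7], [354.0, -10.0])
('pink', 49, [329.4, 325.5], [444.0, -218.0])
```

View pics/k_side.png

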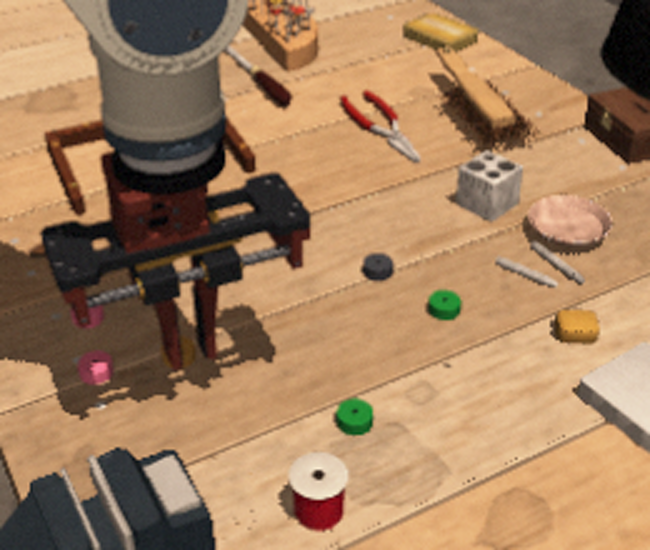

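```bash
python3 -m handwheel '[{"gripper":0.8,"tx":-0.002,"ty":0,"tz":0.018,"rx":0,"ry":0,"rz":0},{"gripper":0.8,"tx":0,"ty":0,"tz":0.016,"rx":0,"ry":0,"rz":0},{"gripper":0.8,"tx":0.004,"ty":0,"tz":0.004,"rx":0,"ry":0,"rz":0},{"gripper":0.8,"tx":0.007,"ty":0,"tz":0,"rx":0,"ry":0,"rz":0},{"gripper":0.8,"tx":0.005,"ty":0,"tz":0,"rx":0,"ry":0,"rz":0},{"gripper":0.8,"tx":0.005,"ty":0,"tz":0,"rx":0,"ry":0,"rz":0},{"gripper":0.8,"tx":0.005,"ty":0,"tz":0,"rx":0,"ry":0,"rz":0},{"gripper":0.8,"tx":0.005,"ty":0,"tz":0,"rx":0,"ry":0,"rz":0}]'
python3 -m handwheel '[{"gripper":0.8,"tx":0.006,"ty":0,"tz":0,"rx":0,"ry":0,"rz":0},{"gripper":0.8,"tx":0.008,"ty":0,"tz":0,"rx":0,"ry":0,"rz":0},{"gripper":0.8,"tx":0.01,"ty":0,"tz":0,"rx":0,"ry":0,"rz":0},{"gripper":0.8,"tx":0.012,"ty":0,"tz":0,"rx":0,"ry":0,"rz":0}]'
python3 - <<'E'
from g import *
to(472,262,5)
p=viewer.get_image("side"); save(p["image"][120:340,200:460],"l_side.png",2.5)
E
```

```text
t: 18.42
ee_pos: [420.2, -31.2, 188.5]
orientation: [2.321, 2.117, 0.0]
ft_force: [0.2, -1.0, 0.2]
width: 17.8
t: 18.92
ee_pos: [423.5, 5.0, 188.3]
orientation: [-2.322, -2.116, 0.0]
ft_force: [-0.6, -0.6, 0.1]
width: 17.6
t 18.93 tcp [423.5   5.  188.3] yaw 84.7 tilt [-0. -0. -1.] w 17.6 F [-0.6 -0.6  0.1] -> tool shift mm [260.3  24.5   1.3]
```

View pics/l_side.png

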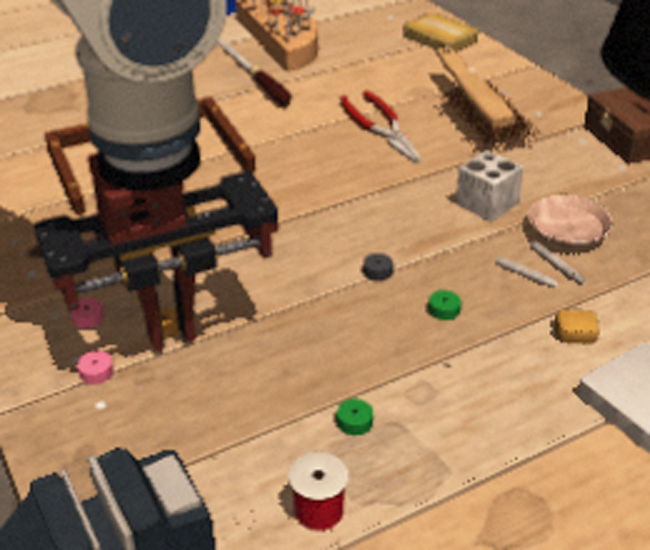

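```bash
python3 -m handwheel '[{"gripper":0.8,"tx":0.014,"ty":0.0015,"tz":0.001,"rx":0,"ry":0,"rz":0},{"gripper":0.8,"tx":0.014,"ty":0.0015,"tz":0,"rx":0,"ry":0,"rz":0},{"gripper":0.8,"tx":0.014,"ty":0.0015,"tz":0,"rx":0,"ry":0,"rz":0},{"gripper":0.8,"tx":0.014,"ty":0.0015,"tz":0,"rx":0,"ry":0,"rz":0},{"gripper":0.8,"tx":0.014,"ty":0.0015,"tz":0,"rx":0,"ry":0,"rz":0},{"gripper":0.8,"tx":0.014,"ty":0.0015,"tz":0,"rx":0,"ry":0,"rz":0},{"gripper":0.8,"tx":0.014,"ty":0.0015,"tz":0,"rx":0,"ry":0,"rz":0},{"gripper":0.8,"tx":0.014,"ty":0.0015,"tz":0,"rx":0,"ry":0,"rz":0}]'
python3 - <<'E'
from g import *
to(472,262,5)
p=viewer.get_image("side"); save(p["image"][100:320,180:440],"n_side.png",2.5)
E
```

```text
t: 19.98
ee_pos: [445.9, 115.7, 187.4]
orientation: [-2.322, -2.117, 0.0]
ft_force: [0.2, -0.5, 0.1]
width: 17.8
t 19.98 tcp [445.9 115.7 187.4] yaw 84.7 tilt [-0. -0. -1.] w 17.8 F [ 0.2 -0.5  0.1] -> tool shift mm [148.1  12.5   0.3]
```

View pics/n_side.png

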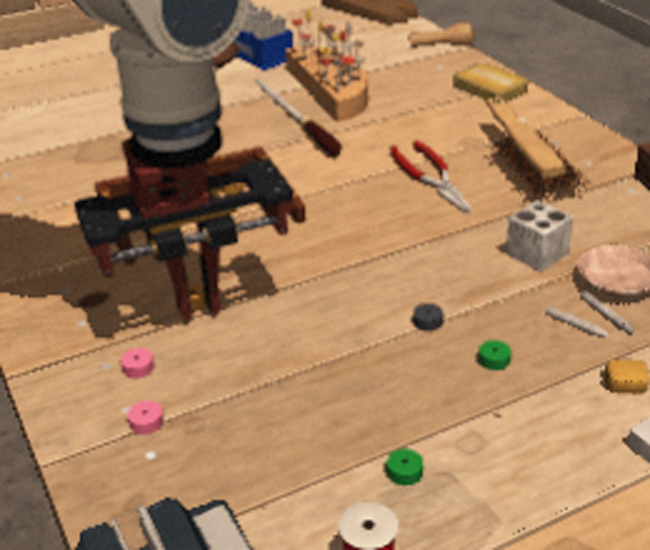

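```bash
python3 -m handwheel '[{"gripper":0.8,"tx":0.014,"ty":0.0015,"tz":0,"rx":0,"ry":0,"rz":0},{"gripper":0.8,"tx":0.014,"ty":0.0015,"tz":0,"rx":0,"ry":0,"rz":0},{"gripper":0.8,"tx":0.014,"ty":0.0015,"tz":0,"rx":0,"ry":0,"rz":0},{"gripper":0.8,"tx":0.014,"ty":0.0015,"tz":0,"rx":0,"ry":0,"rz":0},{"gripper":0.8,"tx":0.014,"ty":0.0015,"tz":0,"rx":0,"ry":0,"rz":0},{"gripper":0.8,"tx":0.014,"ty":0.0015,"tz":0,"rx":0,"ry":0,"rz":0},{"gripper":0.8,"tx":0.014,"ty":0.0015,"tz":0,"rx":0,"ry":0,"rz":0},{"gripper":0.8,"tx":0.014,"ty":0.0015,"tz":0,"rx":0,"ry":0,"rz":0}]'
python3 -m handwheel '[{"gripper":0.8,"tx":0.013,"ty":0,"tz":0,"rx":0,"ry":0,"rz":0},{"gripper":0.8,"tx":0.01,"ty":0,"tz":0,"rx":0,"ry":0,"rz":0},{"gripper":0.8,"tx":0.006,"ty":0,"tz":0,"rx":0,"ry":0,"rz":0},{"gripper":0.8,"tx":0.003,"ty":0,"tz":0,"rx":0,"ry":0,"rz":0},{"gripper":0.8,"tx":0,"ty":0,"tz":0,"rx":0,"ry":0,"rz":0},{"gripper":0.8,"tx":-0.015,"ty":0,"tz":0,"rx":0,"ry":0,"rz":0},{"gripper":0.8,"tx":-0.025,"ty":0,"tz":-0.01,"rx":0,"ry":0,"rz":0},{"gripper":0.8,"tx":-0.03,"ty":0,"tz":-0.03,"rx":0,"ry":0,"rz":0}]'
python3 -m handwheel '[{"gripper":0.8,"tx":-0.045,"ty":0,"tz":-0.02,"rx":0,"ry":0,"rz":0},{"gripper":0.8,"tx":-0.045,"ty":0,"tz":-0.02,"rx":0,"ry":0,"rz":0},{"gripper":0.8,"tx":-0.045,"ty":0,"tz":-0.02,"rx":0,"ry":0,"rz":0},{"gripper":0.8,"tx":-0.045,"ty":0,"tz":-0.02,"rx":0,"ry":0,"rz":0},{"gripper":0.8,"tx":-0.045,"ty":0,"tz":-0.02,"rx":0,"ry":0,"rz":0},{"gripper":0.8,"tx":-0.03,"ty":0,"tz":0,"rx":0,"ry":0,"rz":0},{"gripper":0.8,"tx":0,"ty":0,"tz":0,"rx":0,"ry":0,"rz":0}]'
python3 - <<'E'
from m import *
from g import *
to(472,262,5)
ex=np.array([.9958,-.0915]);ey=np.array([.0915,.9958]);O=np.array([512.5,284])
for n,z in(("top",11),("side",9)):
    p=viewer.get_image(n); save(p["image"][90:310,140:440],"q_%s.png"%n,2.6)
    for b in blobs(p,z):
        if b[0]!="dark" or b[1]>95: print(n,*b,"pen",np.round([(b[3]-O)@ex,(b[3]-O)@ey],1))
E
```

```text
t: 21.02
ee_pos: [468.2, 226.1, 187.3]
orientation: [-2.322, -2.116, -0.0]
ft_force: [-0.3, -0.2, 0.4]
width: 17.9
t: 22.02
ee_pos: [463.6, 185.6, 226.6]
orientation: [-2.321, -2.116, 0.005]
ft_force: [1.1, -0.1, -0.1]
width: 17.7
t: 22.9
ee_pos: [440.1, -68.6, 327.5]
orientation: [2.326, 2.112, 0.0]
ft_force: [0.1, 0.1, 0.4]
width: 17.8
t 22.9 tcp [440.1 -68.6 327.5] yaw 84.5 tilt [-0.  0. -1.] w 17.8 F [0.1 0.1 0.4] -> tool shift mm [ 3.321e+02 -1.000e-01  1.405e+02]
top brass 43 [126.8, 102.6] [773.0, 485.0] pen [241. 224.]
top brass 135 [405.8, 128.9] [721.0, -153.0] pen [ 247.6 -416.1]
top brass 111 [197.5, 196.5] [560.0, 311.0] pen [44.8 31.2]
top brass 113 [204.5, 216.3] [516.0, 294.0] pen [ 2.6 10.3]
top brass 112 [212.4, 236.2] [473.0, 276.0] pen [-38.6 -11.6]
top green 116 [370.7, 162.4] [643.0, -73.0] pen [ 162.6 -343.6]
top dark 130 [320.2, 110.7] [758.0, 42.0] pen [ 266.6 -218.5]
top dark 159 [428.9, 138.1] [702.0, -206.0] pen [ 233.5 -470.6]
top dark 125 [337.7, 171.3] [621.0, 1.0] pen [ 133.9 -271.9]
top dark 203 [314.9, 290.8] [357.0, 48.0] pen [-133.3 -249.2]
top dark 127 [399.4, 310.7] [314.0, -140.0] pen [-158.9 -440.4]
side brass 171 [430.7, 249.9] [720.0, -154.0] pen [ 246.7 -417.2]
side green 113 [377.5, 241.7] [640.0, -78.0] pen [ 160.1 -348.8]
side green 166 [341.6, 286.4] [507.0, -151.0] pen [  34.3 -433.7]
side pink 53 [238.6, 269.7] [353.0, -13.0] pen [-131.7 -310.3]
side pink 40 [329.2, 325.7] [443.0, -218.0] pen [ -23.3 -506.3]
side dark 288 [303.0, 172.5] [632.0, 266.0] pen [120.6  -7. ]
side dark 99 [350.7, 226.7] [618.0, -5.0] pen [ 131.5 -278.1]
```

View pics/q_top.png

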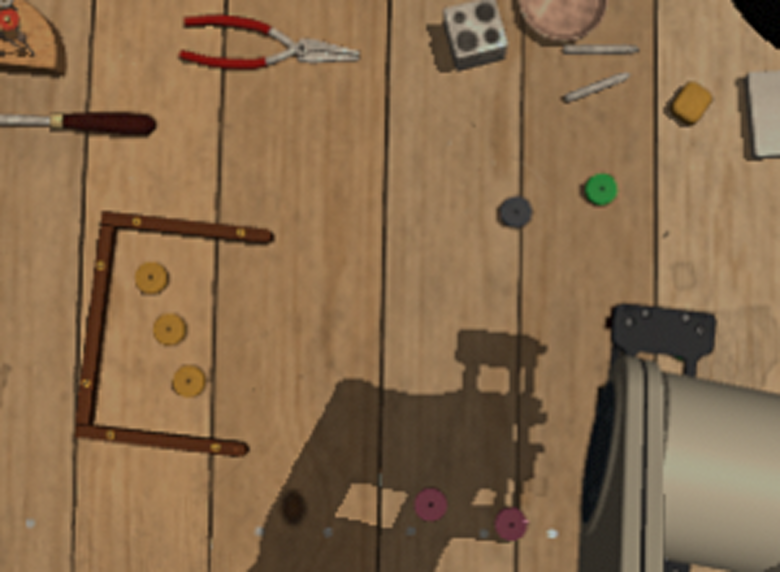

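View pics/q_side.png

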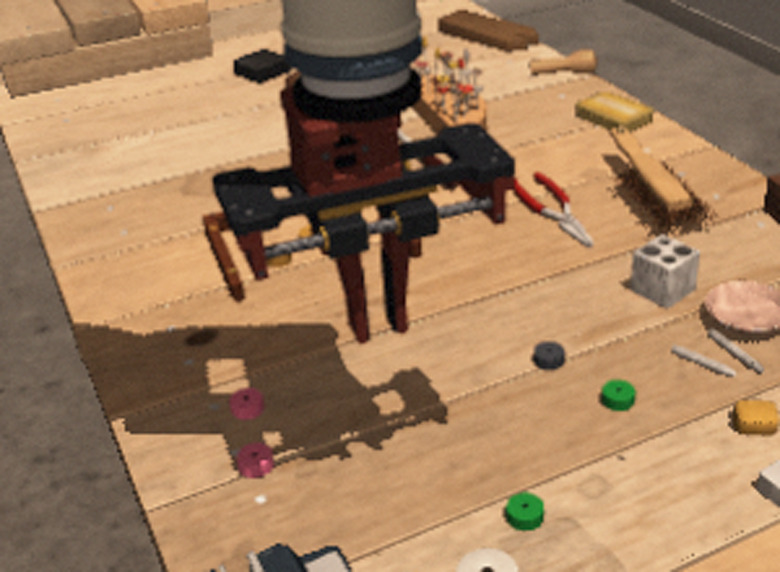

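All three brass slugs are in the pen with wide margins. In the top crop they are at (151,277), (169,328) and (188,380). The steel slug is unmoved at (514,212) and the arm is clear, so I'm handing in.

```bash
python3 -c "
from h import *
print(ctrl.close_job())"
```

```text
the job is handed in; nothing more can be done
None
```

I swept the three brass slugs into the pen one at a time. The fingertips were held about 17 mm apart and roughly 5 mm above the bench. I then backed the arm off and handed the job in at about 23 s of the 51 s allowed.

**Slug positions:** the last top picture puts the slugs in the pen frame at about (45, 31), (3, 10) and (-39, -12) mm. All three are well inside the limits, even with a few mm of calibration error. They look flat and at rest. The last side view did not confirm them, because the gripper hid the pen.

**Steel slug and other things:**
- **Measured:** the steel slug still measures (621, 1) mm, the same as at the start, and the wax lump is within 1 mm of where it was.
- **By eye:** the pliers, punches and dapping block look unmoved in the pictures. The red spool was partly out of frame at the end, but nothing came near it.
- **Look-alikes:** the green and pink ones were not touched.

**Forces:** wrist force readings stayed under about 3 N. They were only sampled at the end of each move, and I had no direct reading of the force between fingers and slugs.

**Errors:** my first move command was refused because I left out some keys. Nothing moved, and I resent it with all of them.

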